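# Close up the tea-station caddy

### The job

Close up the wooden caddy with your fingertips: first push both of its open drawers fully home, then push the standing lid over from behind and down until it is fully shut. Grip and lift nothing and push on the outside of the lid only, not its cork-lined inside; do not shove the caddy across the worktop, and leave the cup and the milk jug where they stand.

Things in the scene. Friction and masses are not known exactly. Their poses are not given: they have to be found in the camera images.
- caddy: Light-wood caddy standing loose on rubber feet on the worktop, 2.5 kg, 140 deep (x) x 200 wide (y) x 85 mm high, two drawers side by side below and a shallow open tray of paper sachets on top. Origin: centre of its underside, on the worktop. Its +x points from its front to its back (roughly away from the robot), +y to its left as seen from the front, z up. Its front face is at x = -70 mm, its back at x = +70 mm.
- drawer_left (a joint): How far the left one of the two side-by-side drawers (seen from the caddy's front) is pulled out, in m: 0 = fully home, front flush with the caddy; at most 0.075; starts 0.025 to 0.05, each drawer differently. It slides along the caddy's x axis with about 2 N of friction and stays where it is left; it has no spring or catch, and no handle (only a dark flat strip on its front).
- drawer_right (a joint): How far the right one of the two side-by-side drawers (seen from the caddy's front) is pulled out, in m: 0 = fully home, front flush with the caddy; at most 0.075; starts 0.025 to 0.05, each drawer differently. It slides along the caddy's x axis with about 2 N of friction and stays where it is left; it has no spring or catch, and no handle (only a dark flat strip on its front).
- front_left (a point): Centre of the outer face of the left drawer's front, a flat panel 87 mm wide and 43 mm high (14 to 57 mm above the worktop); moves with the drawer. Axes as the caddy's. Fully home it lies at x = -70 mm, y = +46.5 mm, z = 35.5 mm in the caddy's frame.
- front_right (a point): Centre of the outer face of the right drawer's front, a flat panel 87 mm wide and 43 mm high (14 to 57 mm above the worktop); moves with the drawer. Axes as the caddy's. Fully home it lies at x = -70 mm, y = -46.5 mm, z = 35.5 mm in the caddy's frame.
- lid (a joint): Angle of the hinged lid in rad: 0 = shut, lying level over the tray; pi/2 = standing upright at the back edge; greater = leaning back, at most 1.95; starts 1.25 to 1.7. A stiff hinge (about 0.25 N m of friction) holds it at any angle, so it must be pushed all the way down.
- lid_hinge (a point): Middle of the lid's hinge axis, along the caddy's y, at the caddy's top back edge: x = +73 mm, z = 86 mm in the caddy's frame. Axes as the caddy's.
- lid_edge (a point): Middle of the lid's free edge, on its plain outer face (the back when it stands, the top when shut). The lid is a 6 mm wood panel 204 mm wide, reaching 154 mm from the hinge axis; its outer face lies 9 mm outside the hinge axis. A skirt 7 mm thick hangs from the free edge to 30 mm below the hinge level, and drops over the top of the drawers' fronts when shut. The point turns with the lid: its x points from the free edge to the hinge, its z out of the outer face (up when shut).
- lid_lining: Cork lining 118 x 176 x 3 mm fixed on the inside of the lid (faces the robot while the lid stands). Not to be pushed on. Origin on the hinge axis, axes as lid_edge.
- white_cup: White coffee cup with handle, 68 x 90 x 72 mm, standing loose to the left of the caddy; origin at the underside. Bystander.
- milk_jug: Small steel milk jug with handle, 60 x 90 x 88 mm, standing loose to the right of the caddy; origin at the underside. Bystander.

How it is judged:
On the way, in this order (a step that is already met when the one before it is completed fails the run):
1. both drawers are pushed fully home while the lid still stands (value of joint each of drawer_left, drawer_right below 0.004 m and value of joint lid above 0.9 rad), for 0.2 s.
2. the lid is pushed fully shut (value of joint lid below 0.06 rad), for 0.2 s.
At the end, for the whole second after the job is handed in: Both drawers within 4 mm of fully home, lid within 0.06 rad of shut (its front edge within about 9 mm), the caddy upright, at rest and within 15 mm of where it stood, and cup and jug upright and within 20 mm of where they stood (value of joint each of drawer_left, drawer_right below 0.004 m and value of joint lid below 0.06 rad and distance of caddy from where it was at the start of the episode below 0.015 m and angle between caddy's own z axis and vertical below 0.05 rad and linear speed of caddy below 0.01 m/s and distance of each of white_cup, milk_jug from where it was at the start of the episode below 0.02 m and angle between each of white_cup, milk_jug's own z axis and vertical below 0.1 rad); the robot touches nothing.
It fails at once if the lid is pushed over (below 0.8 rad) while a drawer is not home (value of joint lid below 0.8 rad and value of joint any of drawer_left, drawer_right above 0.006 m).
It fails at once if the lid is gripped or pushed on its cork-lined inside (over 3 N) (contact force between the fingers and lid_lining above 3 N).
It fails at once if the caddy is shoved (over 25 mm), lifted or tipped (distance of caddy from where it was at the start of the episode above 0.025 m or height (world z) of caddy above 0.015 m or angle between caddy's own z axis and vertical above 0.12 rad).
It fails at once if the cup or jug is moved over 25 mm, lifted or knocked over (distance of any of white_cup, milk_jug from where it was at the start of the episode above 0.025 m or angle between any of white_cup, milk_jug's own z axis and vertical above 0.3 rad).
It also fails if it takes over 64 s, if anything falls off the work surface, if the arm or the gripper's body presses on something with over 40 N, if the wrist force passes 120 N, or if a joint passes its speed limit or range.

### The arm

A 6-joint arm with a two-finger parallel gripper is mounted at the origin on a cart in front of the work surface, level with it; the furniture and walls round the work are solid. World frame = base frame: x ahead of the robot, y to its left, z up, the work surface at z = 0. Lengths are in m, angles in rad, forces in N, time in s.
With the tool pointing down it reaches from about 0.35 to 0.975 m from the base axis. Payload 4.9 kg.
Tool frame: the origin (TCP) lies midway between the tips of the shut fingers; the grasp point (between the pads) lies ctrl.tcp_to_grasp behind it (ctrl.tcp_to_grasp is the distance from the TCP to the grasp point, in m); z points along the fingers, y is the direction in which the jaws open and shut (so a half turn about z gives the same grasp; the last joint's range is limited). The gripper opens to 85 mm and grips with 20 to 120 N. Pads are 22 mm wide; open, the fingers measure 114 mm over their backs; the gripper's body (76 mm by 85 mm) begins 54 mm behind the grasp point. The pads swing forward as they close: fully open they stand 13 mm farther back than shut.
Start: joints at [-1.334, 0.053, 1.613, -0, 1.476, -0.119], TCP at [0.218, -0.586, 0.231] pointing down, gripper open.
Joint ranges: [-3.01, 3.01], [-1.01, 2.22], [0.06, 2.58], [-1.02, 4.17], [0.09, 2.62], [-3.14, 3.14]. Speed limits (rad/s): [2.57, 2.57, 3.14, 3.14, 3.14, 3.14].

### API

Orientations are given as a rotation vector (axis times angle).
In Python, from station import ctrl, get_image, calibration, finish_job, models gives the robot as it stands.
- The arm moves only by the shell command python3 -m creep 'ROWS' [FORCE]. ROWS is JSON, a list of rows, each a list of 7 numbers: the opening, from 0 (shut) to 1 (fully open), then the shift along the tool's x, y, z in m, then the turn, a rotation vector about the tool's x, y, z in degrees. A call has 1 to 20 rows; each row shifts and turns the commanded pose from where the row before left it, along the tool's axes as they then stand; what a row does not reach is not made up. A row lasts 1/10 s, in which the tool goes at most 50 mm and 8.59 degrees, less where a joint would pass 70% of its speed; a pose out of reach is approached as far as the arm can. A call with a gripper value outside its range is refused whole. The fingers move at their own pace and stop on an object; FORCE is the grip in N (left out, the last holds). Time passes only in rows, so rows that do not move let the fingers close. It gives the time, the measured TCP pose, the force and the opening at its end, in the units of the state.
- ctrl.get_obs(): the state, without advancing time (a new reading comes with each control period).
- get_image(name): name is "scene" or "top"; returns the picture (420x560x3 uint8, red, green, blue); there is no depth.
- calibration(name): a dict with "mtx" (3x3 intrinsics, pixels), "R" (3x3) and "t" (3): a world point X has camera coordinates R X + t. Camera axes: x right, y down, z forward; pixel columns grow to the right and rows downward; lengths in m; the calibration is good to about 2 mm. A picture is of the moment at which its call begins. calibration takes no time and is no camera call.
- finish_job(): hands the job in, once; it reports no verdict.
Trained networks look in the newest picture that a camera, given by its name, has taken for a name from the list of things; names that differ only in an ending like _2 or _b are one class to them, and where a whole thing is asked for, a point or a joint stands for the part that bears it (a point fixed in the world has none). Each returns a list of dicts, best first, with "conf" (0 to 1); they miss things now and then, are a little off and sometimes report something else, mostly with a low value. They report only what shows in the picture. A call takes as long as a camera call.
- models.search_frame(camera, name): "extent" ([left, top, right, bottom] in pixels, round what is visible of it).
The state is a dict: "t": time; "q": joint angles; "dq": joint speeds; "effort": joint torques, N m; "tool_pos": TCP position; "tool_rot": TCP orientation; "contact_force": force on the tool from outside, world axes, zero at the start; "wrist_torque": the same for the moment, N m; "opening": finger opening in m.
Only numpy, scipy, OpenCV 4.12 (cv2) and the standard library are available. Lean on these libraries where they do the work, as an engineer would, in place of code of your own. Each camera call takes 0.05 s, during which the arm holds its last target. There are 200 camera calls.

## Working session

There is one attempt and no reset: what is moved stays moved. The work goes in short steps, Python scripts to look and compute and a shell command to move; the robot and the scene stay as the last step left them, time stands still between calls to the robot, and variables do not carry over. Pictures are saved under pics/ and viewed, about 8 in all and at most 12, crops included, and the job is handed in when it is done.

```bash
mkdir -p pics; ls
python3 - <<'E'
from station import ctrl,get_image,calibration,models
import cv2,numpy as np
for c in("scene","top"):
    cv2.imwrite(f"pics/{c}0.png",get_image(c)[:,:,::-1]); k=calibration(c)
    print(c,k["mtx"].round(1).tolist(),k["R"].round(4).tolist(),k["t"].round(4).tolist())
    for n in("caddy","front_left","front_right","lid_edge","white_cup","milk_jug"):
        print(n,[(np.round(d["extent"],0).tolist(),round(d["conf"],2)) for d in models.search_frame(c,n)][:2])
print(ctrl.get_obs(),ctrl.tcp_to_grasp)
E
```

```text
pics
scene [[508.3, 0.0, 289.9], [0.0, 508.3, 207.6], [0.0, 0.0, 1.0]] [[0.4933, -0.8699, 0.001], [-0.3669, -0.2091, -0.9065], [0.7887, 0.4468, -0.4223]] [-0.3717, 0.2388, 0.572]
caddy [([290.0, 105.0, 431.0, 281.0], 0.77)]
front_left [([287.0, 205.0, 311.0, 234.0], 0.79)]
front_right [([293.0, 230.0, 325.0, 271.0], 0.85)]
lid_edge [([375.0, 104.0, 430.0, 227.0], 0.96)]
white_cup [([192.0, 188.0, 237.0, 235.0], 0.97)]
milk_jug [([316.0, 253.0, 358.0, 326.0], 0.75)]
top [[542.5, 0.0, 279.7], [0.0, 542.5, 206.7], [0.0, 0.0, 1.0]] [[0.0061, -0.9999, 0.0137], [-0.9847, -0.0084, -0.1741], [0.1742, -0.0124, -0.9846]] [-0.1665, 0.487, 1.2063]
caddy [([251.0, 88.0, 381.0, 232.0], 0.77)]
front_left []
front_right [([273.0, 188.0, 308.0, 231.0], 0.98)]
lid_edge [([308.0, 88.0, 378.0, 183.0], 0.69)]
white_cup []
milk_jug [([322.0, 239.0, 354.0, 271.0], 0.92), ([304.0, 85.0, 379.0, 182.0], 0.43)]
{'t': 0.7, 'q': array([-1.33400195e+00,  5.26992667e-02,  1.61282364e+00, -2.03367047e-05,
        1.47597387e+00, -1.18958738e-01]), 'dq': array([-8.81342606e-04, -1.71657744e-03,  1.26203147e-05, -2.28157937e-04,
       -2.82393780e-03, -4.78114631e-04]), 'effort': array([-1.71206211e-03, -3.93558669e+01, -3.70370936e+01, -1.89402308e-04,
        4.43003692e-04, -2.09052807e-06]), 'tool_pos': array([ 0.21770935, -0.5858783 ,  0.2313497 ]), 'tool_rot': array([ 3.09192755e+00,  5.55859350e-01, -2.28776236e-05]), 'contact_force': array([ 0.08531076, -0.18829682,  0.25193872]), 'wrist_torque': array([-0.00429272, -0.01734519, -0.00225842]), 'opening': 0.085737822175757} 0.0187
```

Run:
```python
import cv2
for c,(x0,y0,x1,y1) in {"scene":(170,90,450,300),"top":(200,70,400,220+0)}.items():
    im=cv2.imread(f"pics/{c}0.png"); 
    if c=="top": x0,y0,x1,y1=180,75,400,285-45
    cv2.imwrite(f"pics/{c}0z.png",cv2.resize(im[y0:y1,x0:x1],(800,600) if c=="scene" else (800,600),interpolation=cv2.INTER_CUBIC))
```

```text
(no output)
```

View pics/scene0z.png

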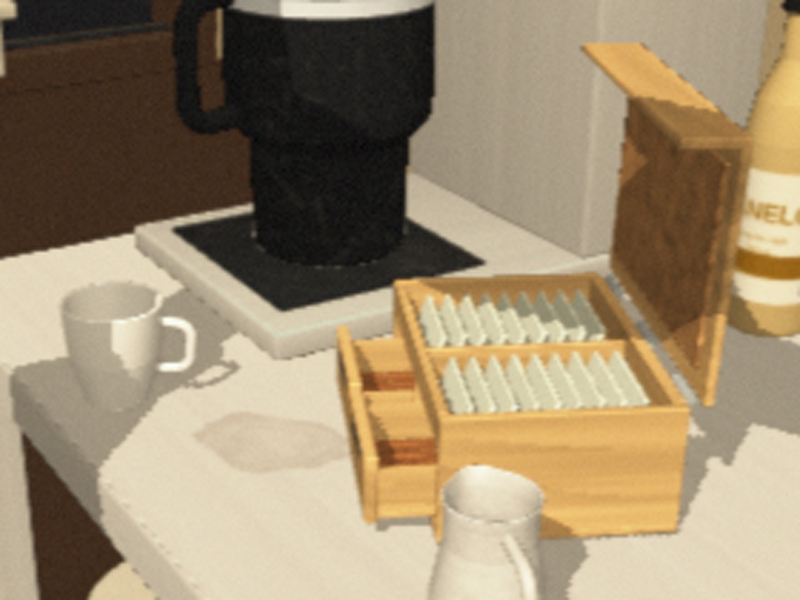

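View pics/top0z.png

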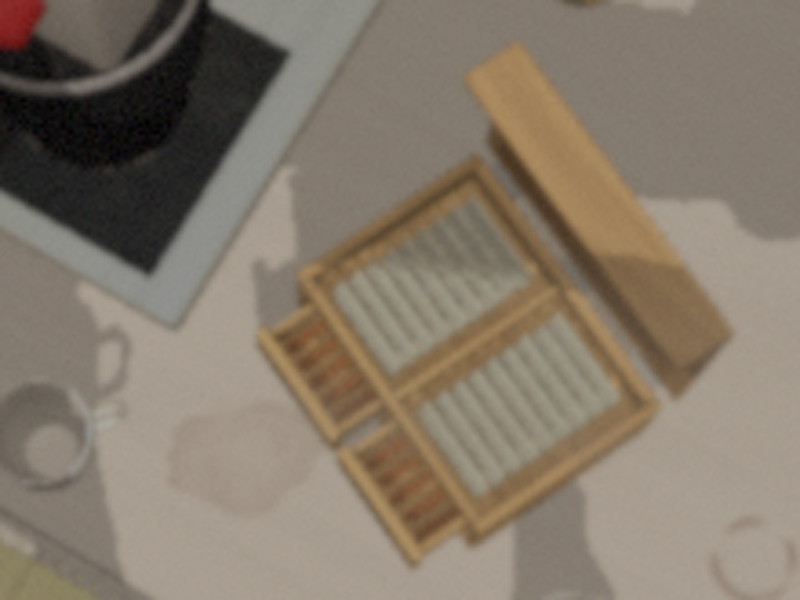

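The caddy is yawed. I took rim corners, drawer tops and lid edge points from both crops, and will fit the pose to them.

```bash
cat > fit.py <<'E'
from station import calibration,models
import numpy as np
from scipy.optimize import least_squares
def proj(c,P):
    k=calibration(c);q=(k["R"]@np.atleast_2d(P).T).T+k["t"];q=(k["mtx"]@q.T).T;return q[:,:2]/q[:,2:]
def T(p,L):
    x,y,a=p[:3];c,s=np.cos(a),np.sin(a);return [x+c*L[0]-s*L[1],y+s*L[0]+c*L[1],L[2]]
def lidp(th,r,o,y):return [.073-r*np.cos(th)+o*np.sin(th),y,.086+r*np.sin(th)+o*np.cos(th)]
def model(p):
    l,r,th=p[3:]
    t=[[-.07,.1,.085],[.07,.1,.085],[.07,-.1,.085],[-.07,-.1,.085],
     [-.07-l,.09,.057],[-.07-l,.003,.057],[-.07-r,-.003,.057],[-.07-r,-.09,.057],
     lidp(th,.154,.009,.102),lidp(th,.154,.009,-.102),lidp(th,.154,-.03,.102),lidp(th,.154,-.03,-.102)]
    return np.array([T(p,v) for v in t])
if __name__=="__main__":
    tz=np.array([[300,272],[478,158],[657,405],[472,540],[260,335],[335,443],[342,460],[415,565],[518,43],[732,332],[468,78],[678,395]])/3.636+[180,75]
    sz=np.array([[396,283],[598,275],[687,408],[440,412],[338,330],[0,0],[0,0],[0,0],[640,45],[748,130],[583,45],[680,145]])/2.857+[170,90]
    w=np.array([1,1,1,1,1,0,0,0,1,1,1,1.])[:,None]
    f=lambda p:np.r_[(proj("top",model(p))-tz).ravel(),((proj("scene",model(p))-sz)*w).ravel()]
    s=least_squares(f,[.55,-.2,-.6,.04,.04,1.5],loss="soft_l1")
    print(s.x.round(4));e=f(s.x).reshape(2,12,2);print(e.round(1).tolist())
    p=s.x
    for n,v in dict(fl=[-.07-p[3],.0465,.0355],fr=[-.07-p[4],-.0465,.0355],hinge=[.073,0,.086],edge=lidp(p[5],.154,.009,0)).items():print(n,np.round(T(p,v),4))
E
python3 fit.py
```

```text
[ 0.5672 -0.234  -0.9642  0.0366  0.0383  1.592 ]
[[[-1.4, 0.9], [0.2, -0.9], [2.0, 1.7], [1.8, -0.7], [-0.8, -1.0], [-0.3, -0.1], [-1.3, -2.3], [0.2, 0.1], [0.3, 0.2], [1.1, 2.0], [-1.7, 0.7], [0.1, -4.6]], [[-1.3, -0.9], [0.4, -0.6], [1.3, 1.7], [-1.0, 4.1], [0.2, -1.0], [0.0, 0.0], [0.0, 0.0], [0.0, 0.0], [0.3, -0.5], [1.8, 3.7], [-1.0, -0.5], [-0.9, -1.4]]]
fl [ 0.5446 -0.1199  0.0355]
fr [ 0.4672 -0.1715  0.0355]
hinge [ 0.6088 -0.294   0.086 ]
edge [ 0.6158 -0.304   0.2398]
```

View pics/top0.png

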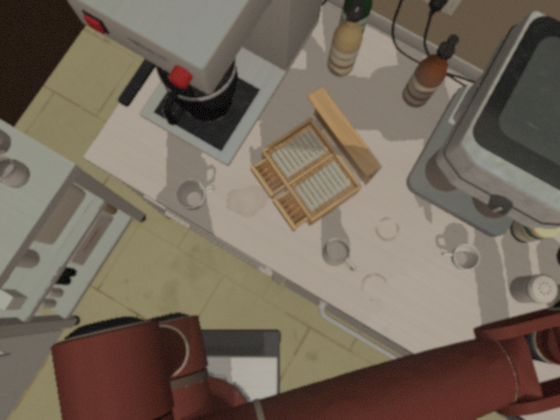

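View pics/scene0.png

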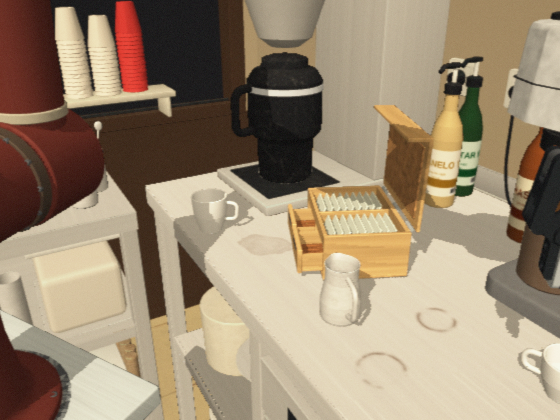

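The caddy is yawed about -55°, with its drawers lower left and its lid upper right in the top view. The cup is at about (190,193), the jug at about (337,250), and there's free space behind the lid. A few residuals reach 4 px, so I'll overlay the fit to check it.

```bash
cat > ov.py <<'E'
import cv2,sys,numpy as np
from fit import *
def ov(p,tag,src="0"):
    out=[]
    for c,(x0,y0,w,h) in {"top":(235,75,160,170),"scene":(280,95,160,170)}.items():
        im=cv2.imread(f"pics/{c}{src}.png")[y0:y0+h,x0:x0+w];im=cv2.resize(im,None,fx=2.5,fy=2.5,interpolation=cv2.INTER_CUBIC)
        m=((proj(c,model(p))-[x0,y0]+.5)*2.5).astype(int)
        b=((proj(c,[T(p,[a,y,0]) for a,y in((-.07,.1),(.07,.1),(.07,-.1),(-.07,-.1))])-[x0,y0]+.5)*2.5).astype(int)
        for g,cl in((m[:4],(0,0,255)),(m[4:6],(255,0,0)),(m[6:8],(255,0,0)),(m[[8,9,11,10]],(0,255,0)),(b,(255,0,255))):cv2.polylines(im,[g.reshape(-1,1,2)],True,cl,1)
        out.append(im)
    cv2.imwrite(f"pics/ov{tag}.png",np.hstack(out))
E
python3 -c "
from ov import *
ov([.5672,-.234,-.9642,.0366,.0383,1.592],'a')"
```

```text
(no output)
```

View pics/ova.png

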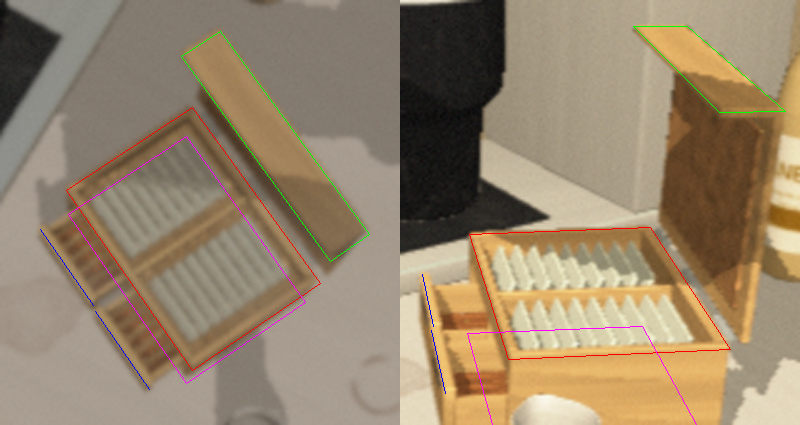

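The overlay agrees to about 3–4 mm, which is enough to start under force feedback. Next I'll work out the displacements in tool axes.

```bash
cat > rel.py <<'E'
from station import ctrl
import numpy as np
from scipy.spatial.transform import Rotation as Ro
P=[.5672,-.234,-.968]
def where():
    o=ctrl.get_obs();x,y,a=P;d=o["tool_pos"]-[x,y,0];c,s=np.cos(a),np.sin(a)
    R=Ro.from_rotvec(o["tool_rot"]).as_matrix()
    f=o["contact_force"]
    print("t",round(o["t"],2),"caddy xyz mm",np.round(1e3*np.array([c*d[0]+s*d[1],-s*d[0]+c*d[1],d[2]]),1),"F caddy",np.round([c*f[0]+s*f[1],-s*f[0]+c*f[1],f[2]],1),"toolx yaw",round(np.arctan2(R[1,0],R[0,0]),3),"z",R[:,2].round(3),"want",round(a+np.pi/2,3),"q",o["q"].round(2))
if __name__=="__main__":where()
E
python3 rel.py
```

```text
t 0.7 caddy xyz mm [  91.7 -487.4  231.3] F caddy [ 0.2 -0.   0.3] toolx yaw 0.356 z [ 0. -0. -1.] want 0.603 q [-1.33  0.05  1.61 -0.    1.48 -0.12]
```

```bash
python3 -m creep '[[0,0,0,0,0,0,-7],[0,0,0,0,0,0,-7.2]]'; python3 rel.py
```

```text
t: 0.9
tool_pos: [0.2177, -0.5858, 0.2314]
tool_rot: [2.997, 0.941, 0.0]
contact_force: [-0.6, 0.7, 0.2]
opening: 0.059
t 0.9 caddy xyz mm [  91.7 -487.4  231.4] F caddy [-0.9 -0.2  0.2] toolx yaw 0.609 z [ 0. -0. -1.] want 0.603 q [-1.33  0.05  1.61  0.    1.48 -0.37]
```

```bash
python3 -m creep '[[0,30,-17,0,0,0,0],[0,34,-19,0,0,0,0],[0,34,-19,0,0,0,0],[0,34,-19,0,0,0,0],[0,34,-19,0,0,0,0],[0,34,-19,0,0,0,0],[0,34,-19,0,0,0,0],[0,34,-19,0,0,0,0],[0,34,-19,0,0,0,0],[0,34,-19,0,0,0,0],[0,34,-19,0,0,0,0],[0,34,-19,0,0,0,0],[0,34,-19,0,0,0,0],[0,0,0,0,0,0,0]]'; python3 rel.py
```

```text
t: 2.3
tool_pos: [0.5059, 0.0023, 0.2315]
tool_rot: [-2.995, -0.945, -0.002]
contact_force: [-0.4, -0.5, -0.3]
opening: -0.0003
t 2.3 caddy xyz mm [-229.4   83.4  231.5] F caddy [ 0.2 -0.6 -0.3] toolx yaw 0.611 z [ 0.001  0.002 -1.   ] want 0.603 q [-0.14 -0.24  1.88  0.    1.5   0.82]
```

Shifts are in metres. The rows I gave in mm were capped at 50 mm each, and the move stayed at height and came to no harm. I'll carry on with the left drawer.

```bash
python3 -m creep '[[0,-0.018,0.035,0,0,0,0],[0,-0.019,0.040,0,0,0,0],[0,0,0,0.04,0,0,0],[0,0,0,0.04,0,0,0],[0,0,0,0.04,0,0,0],[0,0,0,0.04,0,0,0],[0,0,0,0.03,0,0,0],[0,0,0,0,0,0,0],[0,0,0,0,0,0,0]]'; python3 rel.py
python3 - <<'E'
from fit import *
from station import get_image
import cv2
cv2.imwrite("pics/top1.png",get_image("top")[:,:,::-1]);cv2.imwrite("pics/scene1.png",get_image("scene")[:,:,::-1])
E
```

```text
t: 3.2
tool_pos: [0.5167, -0.0857, 0.0417]
tool_rot: [-3.0, -0.933, 0.001]
contact_force: [1.3, -0.0, 0.9]
opening: -0.0001
t 3.2 caddy xyz mm [-150.8   42.4   41.7] F caddy [0.8 1.  0.9] toolx yaw 0.603 z [-0.  0. -1.] want 0.603 q [-0.31  0.01  1.99 -0.    1.14  0.66]
```

```bash
python3 -m creep '[[0,0.003,0.01,0,0,0,0],[0,0,0.01,0,0,0,0],[0,0,0.01,0,0,0,0],[0,0,0.008,0,0,0,0],[0,0,0.008,0,0,0,0],[0,0,0.006,0,0,0,0]]'; python3 rel.py
```

```text
t: 3.9
tool_pos: [0.5491, -0.1269, 0.0413]
tool_rot: [-2.999, -0.933, -0.0]
contact_force: [-0.9, 2.6, 1.1]
opening: -0.0
t 3.9 caddy xyz mm [-98.5  45.8  41.3] F caddy [-2.6  0.7  1.1] toolx yaw 0.603 z [-0.  0. -1.] want 0.603 q [-0.36  0.1   1.9   0.    1.14  0.61]
```

In contact at about 2.6 N, and the drawer is sliding. I'll continue in small steps.

```bash
python3 -m creep '[[0,0,0.004,0,0,0,0],[0,0,0.004,0,0,0,0],[0,0,0.002,0,0,0,0]]'; python3 rel.py; python3 -m creep '[[0,0,0.002,0,0,0,0],[0,0,0.001,0,0,0,0]]'|grep cont; python3 rel.py
```

```text
t: 4.2
tool_pos: [0.5519, -0.1313, 0.041]
tool_rot: [-2.99, -0.93, 0.008]
contact_force: [-14.1, 20.3, 15.6]
opening: -0.0001
t 4.2 caddy xyz mm [-93.3  45.7  41. ] F caddy [-24.7  -0.1  15.6] toolx yaw 0.603 z [-0.008  0.008 -1.   ] want 0.603 q [-0.37  0.12  1.88  0.01  1.15  0.6 ]
contact_force: [-21.0, 25.7, 21.6]
t 4.4 caddy xyz mm [-93.3  45.6  41. ] F caddy [-33.1  -2.8  21.6] toolx yaw 0.604 z [-0.013  0.012 -1.   ] want 0.603 q [-0.37  0.12  1.88  0.01  1.16  0.6 ]
```

```bash
python3 -m creep '[[0,0,-0.015,0,0,0,0],[0,0,-0.025,0,0,0,0],[0,0,-0.02,0,0,0,0],[0,-0.03,0,0,0,0,0],[0,-0.03,0,0,0,0,0],[0,-0.032,0,0,0,0,0],[0,0,0,0,0,0,0]]'; python3 rel.py
python3 - <<'E'
from station import get_image
import cv2
cv2.imwrite("pics/top2.png",get_image("top")[:,:,::-1])
a=[cv2.resize(cv2.imread(f"pics/top{i}.png")[75:245,235:395],None,fx=2.5,fy=2.5,interpolation=cv2.INTER_CUBIC) for i in(0,2)]
import numpy as np
cv2.imwrite("pics/cmp2.png",np.hstack(a))
E
```

```text
t: 5.1
tool_pos: [0.4438, -0.1412, 0.0405]
tool_rot: [3.0, 0.93, -0.003]
contact_force: [0.6, -0.8, 1.3]
opening: -0.0
t 5.1 caddy xyz mm [-146.4  -49.1   40.5] F caddy [1.  0.1 1.3] toolx yaw 0.601 z [-0.002 -0.001 -1.   ] want 0.603 q [-0.47 -0.13  2.13 -0.    1.14  0.5 ]
```

View pics/cmp2.png

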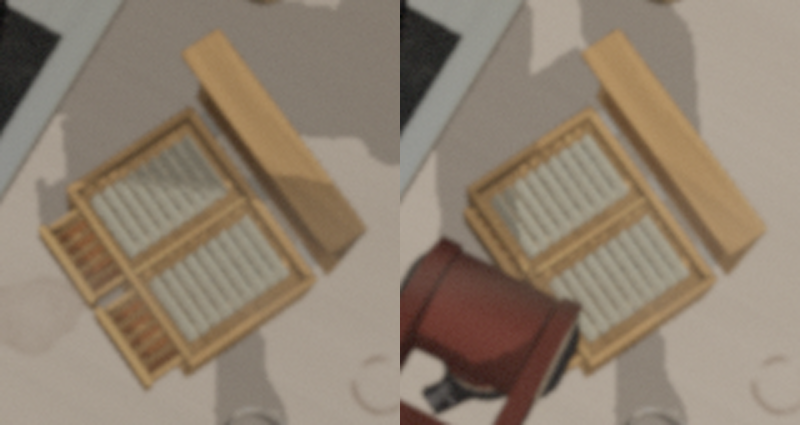

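The left drawer's front is now flush and the caddy hasn't moved: the lid corner stays at about (220,30) in the crop. Now the right drawer.

```bash
python3 -m creep '[[0,0,0.008,0,0,0,0],[0,0,0.01,0,0,0,0],[0,0,0.01,0,0,0,0],[0,0,0.008,0,0,0,0],[0,0,0.006,0,0,0,0],[0,0,0.005,0,0,0,0],[0,0,0.002,0,0,0,0]]'|grep cont; python3 rel.py; python3 -m creep '[[0,0,0.002,0,0,0,0],[0,0,0.002,0,0,0,0]]'|grep cont; python3 rel.py
```

```text
contact_force: [0.5, 3.3, 1.4]
t 5.85 caddy xyz mm [-96.7 -46.1  41.1] F caddy [-2.4  2.3  1.4] toolx yaw 0.604 z [-0.  0. -1.] want 0.603 q [-0.51 -0.03  2.03  0.    1.14  0.46]
contact_force: [1.1, 2.9, 1.1]
t 6.05 caddy xyz mm [-93.2 -46.2  41.1] F caddy [-1.8  2.6  1.1] toolx yaw 0.604 z [-0.  0. -1.] want 0.603 q [-0.51 -0.02  2.02  0.    1.14  0.45]
```

```bash
python3 -m creep '[[0,0,0.002,0,0,0,0],[0,0,0.002,0,0,0,0]]'|grep cont; python3 rel.py; python3 -m creep '[[0,0,0.002,0,0,0,0],[0,0,0.001,0,0,0,0]]'|grep cont; python3 rel.py
```

```text
contact_force: [-10.6, 18.0, 14.0]
t 6.25 caddy xyz mm [-92.5 -46.3  41. ] F caddy [-20.9   1.5  14. ] toolx yaw 0.604 z [-0.006  0.007 -1.   ] want 0.603 q [-0.52 -0.01  2.02  0.    1.14  0.45]
contact_force: [-18.2, 25.3, 23.0]
t 6.45 caddy xyz mm [-92.6 -46.4  40.9] F caddy [-31.2  -0.7  23. ] toolx yaw 0.604 z [-0.012  0.012 -1.   ] want 0.603 q [-0.52 -0.01  2.01  0.01  1.15  0.45]
```

Both drawers stop hard at the same place, x≈-93. I'll back off and rise, and check the bottle's location before going behind the lid.

```bash
python3 -m creep '[[0,0,-0.015,0,0,0,0],[0,0,-0.025,0,0,0,0],[0,0,-0.02,-0.02,0,0,0],[0,0,0,-0.05,0,0,0],[0,0,0,-0.05,0,0,0],[0,0,0,-0.05,0,0,0],[0,0,0,-0.05,0,0,0],[0,0,0,-0.05,0,0,0],[0,0,0,-0.01,0,0,0],[0,0,0,0,0,0,0]]'|grep cont; python3 rel.py
python3 - <<'E'
from fit import *
def ray(c,u,z):
    k=calibration(c);R,t=k["R"],k["t"];C=-R.T@t;d=R.T@np.linalg.solve(k["mtx"],[*u,1]);return C+d*(z-C[2])/d[2]
a=-.968;c,s=np.cos(a),np.sin(a)
for n,cam,u,z in(("bottle base","scene",(440,203),0),("bottle body top?","top",(345,45),.15),("bottle neck","top",(355,12),.25),("bottle base top","top",(340,72),.0),("brown bottle base","top",(415,103),0),("brown top","top",(447,45),.27),("machine corner","top",(410,180),0),("machine top edge","top",(447,160),.3),("blender base corner","top",(228,160),0.02)):
    p=ray(cam,u,z);d=p-[.5672,-.234,0];print(n,p.round(3),"caddy",np.round([c*d[0]+s*d[1],-s*d[0]+c*d[1]],3))
E
```

```text
contact_force: [-0.2, -0.8, -1.1]
t 7.45 caddy xyz mm [-144.7  -46.   324.5] F caddy [ 0.5 -0.6 -1.1] toolx yaw 0.603 z [ 0.006 -0.004 -1.   ] want 0.603 q [-0.46 -0.37  1.84 -0.    1.67  0.5 ]
bottle base [ 0.858 -0.317  0.   ] caddy [0.233 0.193]
bottle body top? [ 0.836 -0.305  0.15 ] caddy [0.211 0.182]
bottle neck [ 0.859 -0.312  0.25 ] caddy [0.23  0.196]
bottle base top [ 0.839 -0.312  0.   ] caddy [0.219 0.18 ]
brown bottle base [ 0.76  -0.497  0.   ] caddy [0.326 0.009]
brown top [ 0.779 -0.492  0.27 ] caddy [0.332 0.028]
machine corner [ 0.564 -0.478  0.   ] caddy [ 0.199 -0.141]
machine top edge [ 0.534 -0.471  0.3  ] caddy [ 0.176 -0.162]
blender base corner [ 0.604 -0.039  0.02 ] caddy [-0.139  0.141]
```

```bash
python3 -m creep '[[0,0.008,0.035,0,0,0,0],[0,0.008,0.042,0,0,0,0],[0,0.008,0.042,0,0,0,0],[0,0.008,0.042,0,0,0,0],[0,0.008,0.042,0,0,0,0],[0,0.008,0.042,0,0,0,0],[0,0.008,0.042,0,0,0,0],[0,0,0,0,0,0,0],[0,0,0,0,0,0,0]]'|grep cont; python3 rel.py
python3 - <<'E'
from station import get_image
import cv2,numpy as np
a=[]
for c,(x0,y0) in {"top":(200,40),"scene":(270,50)}.items():
    im=get_image(c)[:,:,::-1];cv2.imwrite(f"pics/{c}3.png",im);a.append(cv2.resize(im[y0:y0+240,x0:x0+160*5//4],None,fx=2,fy=2))
cv2.imwrite("pics/cmp3.png",np.hstack(a))
E
```

```text
contact_force: [0.5, 0.6, 1.0]
t 8.35 caddy xyz mm [140.8   9.2 316.1] F caddy [-0.2  0.8  1. ] toolx yaw 0.603 z [-0.006  0.004 -1.   ] want 0.603 q [-0.59  0.29  1.21 -0.    1.65  0.38]
```

View pics/cmp3.png

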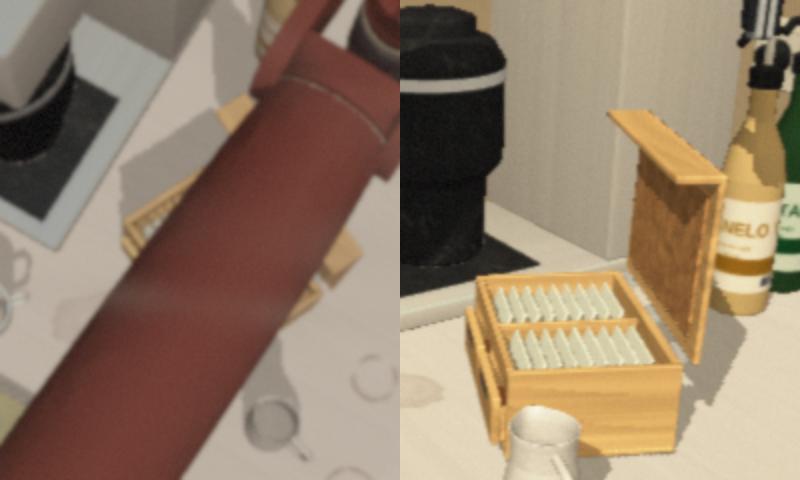

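The scene view shows both drawers still about 8–10 mm proud, at (470–500, 310–440). The hard stop, with its upward force, was the gripper's linkage hitting the caddy's rim. I'll go back, turn the tool 90° so the jaws lie along the front, and push lower with the narrow side.

```bash
python3 -m creep '[[0,0.005,-0.035,0,0,0,0],[0,0.006,-0.043,0,0,0,0],[0,0.006,-0.043,0,0,0,0],[0,0.006,-0.043,0,0,0,0],[0,0.006,-0.043,0,0,0,0],[0,0.006,-0.043,0,0,0,0],[0,0.003,-0.043,0,0,0,0],[0,0,-0.01,0,0,0,0],[0,0,0,0,0,0,8],[0,0,0,0,0,0,8],[0,0,0,0,0,0,8],[0,0,0,0,0,0,8],[0,0,0,0,0,0,8],[0,0,0,0,0,0,8],[0,0,0,0,0,0,8],[0,0,0,0,0,0,8],[0,0,0,0,0,0,8],[0,0,0,0,0,0,8],[0,0,0,0,0,0,8],[0,0,0,0,0,0,2]]'|grep cont; python3 rel.py
```

```text
contact_force: [0.3, 0.4, -0.1]
t 10.45 caddy xyz mm [-162.3   47.2  321.7] F caddy [-0.2  0.5 -0.1] toolx yaw -0.97 z [ 0.001 -0.001 -1.   ] want 0.603 q [-0.29 -0.24  1.74 -0.    1.64  2.26]
```

```bash
python3 -m creep '[[0,0,0,0.04,0,0,0],[0,0,0,0.045,0,0,0],[0,0,0,0.045,0,0,0],[0,0,0,0.045,0,0,0],[0,0,0,0.045,0,0,0],[0,0,0,0.04,0,0,0],[0,0,0,0,0,8,0],[0,0,0,0,0,8,0],[0,0,0,0,0,8,0],[0,-0.008,0,0.017,0,0,0],[0,0,0,0,0,0,0]]'|grep cont; python3 rel.py
```

```text
contact_force: [0.1, -0.1, 0.2]
t 11.55 caddy xyz mm [-164.8   46.    40.2] F caddy [0.1 0.  0.2] toolx yaw -0.964 z [ 0.228 -0.334 -0.915] want 0.603 q [-0.12 -0.13  2.18 -0.42  0.86  2.65]
```

```bash
python3 -m creep '[[0,0.018,0,0.008,0,0,0],[0,0.018,0,0.008,0,0,0],[0,0.018,0,0.008,0,0,0],[0,0.004,0,0.002,0,0,0],[0,0.004,0,0.002,0,0,0],[0,0,0,0,0,0,0]]'|grep cont; python3 rel.py;  python3 -m creep '[[0,0.004,0,0.0018,0,0,0],[0,0.003,0,0.0013,0,0,0],[0,0.002,0,0.0009,0,0,0]]'|grep cont; python3 rel.py
```

```text
contact_force: [-0.2, 0.2, -0.2]
t 12.15 caddy xyz mm [-94.3  47.6  42.5] F caddy [-0.3 -0.1 -0.2] toolx yaw -0.968 z [ 0.231 -0.335 -0.913] want 0.603 q [-0.23 -0.03  2.08 -0.39  0.81  2.54]
contact_force: [-0.9, 1.4, 0.7]
t 12.45 caddy xyz mm [-85.   47.8  42. ] F caddy [-1.7  0.1  0.7] toolx yaw -0.967 z [ 0.23  -0.334 -0.914] want 0.603 q [-0.24 -0.01  2.07 -0.38  0.81  2.53]
```

```bash
python3 -m creep '[[0,0.003,0,0.0013,0,0,0],[0,0.002,0,0.0009,0,0,0]]'|grep cont; python3 rel.py;  python3 -m creep '[[0,0.002,0,0.0009,0,0,0],[0,0.002,0,0.0009,0,0,0]]'|grep cont; python3 rel.py
```

```text
contact_force: [-0.6, 2.5, 0.5]
t 12.65 caddy xyz mm [-79.2  47.8  42. ] F caddy [-2.4  0.9  0.5] toolx yaw -0.967 z [ 0.231 -0.335 -0.914] want 0.603 q [-0.25 -0.01  2.06 -0.38  0.8   2.52]
contact_force: [-15.2, 20.3, 15.9]
t 12.85 caddy xyz mm [-76.7  47.8  41.7] F caddy [-25.3  -1.   15.9] toolx yaw -0.969 z [ 0.228 -0.332 -0.916] want 0.603 q [-0.25  0.    2.05 -0.38  0.81  2.51]
```

```bash
python3 -m creep '[[0,-0.01,0,-0.0045,0,0,0],[0,-0.02,0,-0.009,0,0,0],[0,-0.005,0.03,-0.002,0,0,0],[0,0,0.032,0,0,0,0],[0,0,0.032,0,0,0,0],[0,0,0,0,0,0,0],[0,0.01,0,0.0045,0,0,0],[0,0.01,0,0.0045,0,0,0],[0,0.004,0,0.0018,0,0,0],[0,0.003,0,0.0013,0,0,0],[0,0.002,0,0.0009,0,0,0]]'|grep cont; python3 rel.py
```

```text
contact_force: [-0.4, 2.1, 1.6]
t 13.95 caddy xyz mm [-80.8 -45.6  42. ] F caddy [-2.   0.9  1.6] toolx yaw -0.967 z [ 0.231 -0.334 -0.914] want 0.603 q [-0.41 -0.18  2.22 -0.32  0.77  2.32]
```

```bash
python3 -m creep '[[0,0.002,0,0.0009,0,0,0],[0,0.0015,0,0.0007,0,0,0]]'|grep cont; python3 rel.py;  python3 -m creep '[[0,0.0015,0,0.0007,0,0,0],[0,0.001,0,0.0004,0,0,0]]'|grep cont; python3 rel.py
```

```text
contact_force: [0.8, 2.8, 0.5]
t 14.15 caddy xyz mm [-77.4 -45.9  41.8] F caddy [-1.9  2.2  0.5] toolx yaw -0.967 z [ 0.231 -0.334 -0.914] want 0.603 q [-0.41 -0.17  2.21 -0.31  0.77  2.32]
contact_force: [-8.2, 14.1, 10.7]
t 14.35 caddy xyz mm [-76.  -46.1  41.5] F caddy [-16.3   1.2  10.7] toolx yaw -0.968 z [ 0.229 -0.332 -0.915] want 0.603 q [-0.41 -0.17  2.21 -0.31  0.77  2.31]
```

```bash
python3 -m creep '[[0,0.001,0,0.0004,0,0,0],[0,0,0,0,0,0,0]]'|grep cont; python3 rel.py; python3 -m creep '[[0,-0.012,0,-0.005,0,0,0],[0,-0.025,0,-0.011,0,0,0],[0,-0.03,0,-0.013,0,0,0],[0,0,0,0,0,-8,0],[0,0,0,0,0,-8,0],[0,0,0,0,0,-8,0],[0,0,0,-0.045,0,0,0],[0,0,0,-0.05,0,0,0],[0,0,0,-0.05,0,0,0],[0,0,0,-0.05,0,0,0],[0,0,0,-0.05,0,0,0],[0,0,0,-0.035,0,0,0],[0,0.035,-0.008,0,0,0,0],[0,0.042,-0.008,0,0,0,0],[0,0.042,-0.008,0,0,0,0],[0,0.042,-0.008,0,0,0,0],[0,0.042,-0.008,0,0,0,0],[0,0.042,-0.008,0,0,0,0],[0,0.042,-0.008,0,0,0,0],[0,0,0,0,0,0,0]]'|grep cont; python3 rel.py
python3 - <<'E'
from station import get_image
import cv2,numpy as np
a=[]
im=get_image("scene")[:,:,::-1];cv2.imwrite("pics/scene4.png",im)
for i in(3,4): a.append(cv2.resize(cv2.imread(f"pics/scene{i}.png")[95:285,285:435],None,fx=2.6,fy=2.6,interpolation=cv2.INTER_CUBIC))
cv2.imwrite("pics/cmp4.png",np.hstack(a))
E
```

```text
contact_force: [-8.4, 16.8, 12.7]
t 14.55 caddy xyz mm [-75.9 -46.   41.5] F caddy [-18.7   2.6  12.7] toolx yaw -0.968 z [ 0.227 -0.331 -0.916] want 0.603 q [-0.41 -0.17  2.21 -0.31  0.77  2.31]
contact_force: [-0.9, 0.4, -0.2]
t 16.55 caddy xyz mm [143.9   9.1 315.8] F caddy [-0.9 -0.5 -0.2] toolx yaw -0.97 z [-0.005  0.002 -1.   ] want 0.603 q [-0.59  0.3   1.2  -0.    1.65  1.95]
```

View pics/cmp4.png

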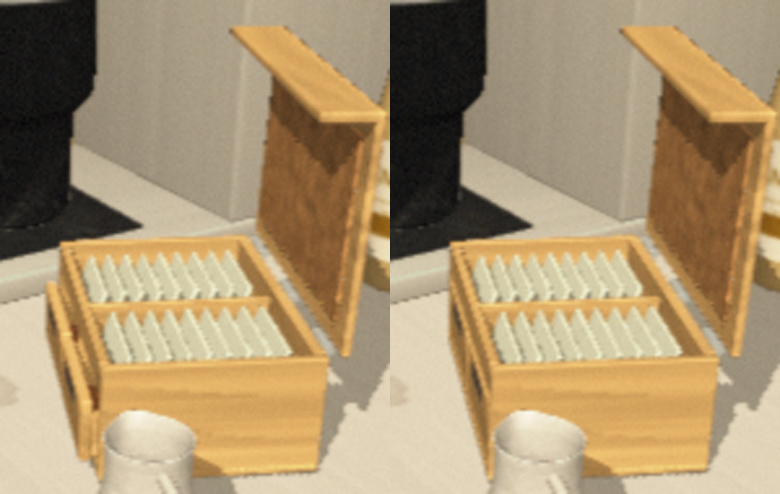

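The right panel of the comparison shows both drawers now flush, with the lid standing and the caddy unmoved. The tool is behind the lid, so I'll descend and push it over.

```bash
python3 -m creep '[[0,0,0,0.035,0,0,0],[0,0,0,0.04,0,0,0],[0,0,0,0.032,0,0,0],[0,0,0,0,0,0,0]]'|grep cont; python3 rel.py; python3 -m creep '[[0,-0.015,0,0,0,0,0],[0,-0.02,0,0,0,0,0],[0,-0.015,0,0,0,0,0],[0,-0.015,0,0,0,0,0],[0,-0.01,0,0,0,0,0]]'|grep cont; python3 rel.py
```

```text
contact_force: [-0.8, 0.0, -1.0]
t 17.0 caddy xyz mm [136.4   8.5 207.6] F caddy [-0.4 -0.6 -1. ] toolx yaw -0.967 z [-0.01   0.006 -1.   ] want 0.603 q [-0.58  0.33  1.34 -0.    1.48  1.95]
contact_force: [1.9, -1.9, -0.7]
t 17.5 caddy xyz mm [ 65.4  10.2 217.7] F caddy [ 2.6  0.5 -0.7] toolx yaw -0.967 z [ 0.004 -0.003 -1.   ] want 0.603 q [-0.54  0.17  1.51 -0.    1.46  2.  ]
```

```bash
python3 -m creep '[[0,-0.012,0,0.005,0,0,0],[0,-0.015,0,0.006,0,0,0],[0,-0.015,0,0.006,0,0,0]]'|grep cont; python3 rel.py; python3 -m creep '[[0,-0.015,0,0.005,0,0,0],[0,-0.015,0,0.005,0,0,0],[0,0,0,0,0,0,0]]'|grep cont; python3 rel.py
```

```text
contact_force: [1.5, -1.4, -0.4]
t 17.8 caddy xyz mm [ 23.9  10.2 200.3] F caddy [ 2.   0.4 -0.4] toolx yaw -0.967 z [ 0.004 -0.003 -1.   ] want 0.603 q [-0.51  0.1   1.61 -0.    1.42  2.02]
contact_force: [-0.1, 0.1, 0.3]
t 18.1 caddy xyz mm [ -7.9  10.1 188.4] F caddy [-0.2 -0.   0.3] toolx yaw -0.966 z [ 0.001 -0.    -1.   ] want 0.603 q [-0.49  0.05  1.69  0.    1.4   2.04]
```

```bash
python3 -m creep '[[0,0.006,0,-0.012,0,0,0],[0,0,0,-0.016,0,0,0],[0,-0.006,0,0,0,0,0],[0,0,0,0,0,0,0]]'|grep cont; python3 rel.py; python3 -m creep '[[0,-0.003,0,0.01,0,0,0],[0,-0.004,0,0.012,0,0,0],[0,-0.006,0,0.014,0,0,0],[0,-0.006,0,0.014,0,0,0]]'|grep cont; python3 rel.py
```

```text
contact_force: [-0.1, 0.5, -0.7]
t 18.5 caddy xyz mm [ -6.   10.2 217.2] F caddy [-0.5  0.2 -0.7] toolx yaw -0.967 z [ 0.002 -0.001 -1.   ] want 0.603 q [-0.49  0.03  1.66  0.    1.45  2.04]
contact_force: [-0.3, 0.5, 0.8]
t 18.9 caddy xyz mm [-26.8   9.5 163. ] F caddy [-0.6 -0.   0.8] toolx yaw -0.967 z [-0.002  0.001 -1.   ] want 0.603 q [-0.48  0.04  1.74  0.    1.36  2.06]
```

```bash
python3 -m creep '[[0,0,0,0,0,0,0]]'|grep cont
python3 - <<'E'
from station import get_image
import cv2
im=get_image("scene")[:,:,::-1];cv2.imwrite("pics/s5.png",cv2.resize(im[60:285,260:460],None,fx=2.6,fy=2.6,interpolation=cv2.INTER_CUBIC))
E
```

```text
contact_force: [-0.9, -0.1, -0.1]
```

View pics/s5.png

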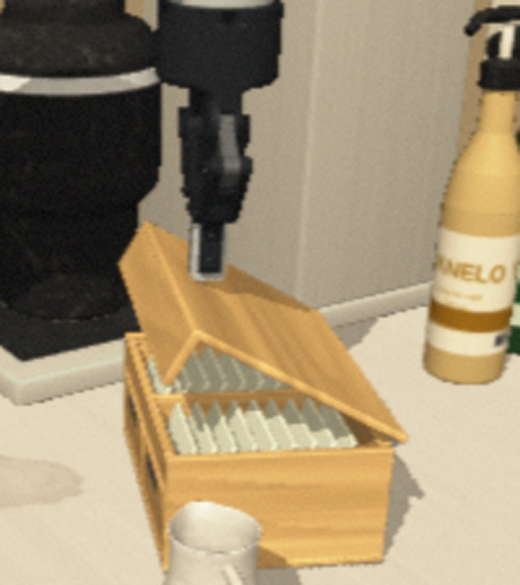

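The tip rests on the lid's outer face near the free edge, with the lid at about 30°. I'll press on down.

```bash
python3 -m creep '[[0,-0.004,0,0.012,0,0,0],[0,-0.004,0,0.012,0,0,0],[0,-0.004,0,0.012,0,0,0],[0,-0.004,0,0.01,0,0,0],[0,-0.002,0,0.008,0,0,0]]'|grep cont; python3 rel.py; python3 -m creep '[[0,0,0,0.005,0,0,0],[0,0,0,0.004,0,0,0]]'|grep cont; python3 rel.py
```

```text
contact_force: [0.7, -0.7, -0.1]
t 19.55 caddy xyz mm [-44.4   9.5 109.8] F caddy [ 1.   0.2 -0.1] toolx yaw -0.967 z [-0.001  0.    -1.   ] want 0.603 q [-0.46  0.06  1.82 -0.    1.27  2.07]
contact_force: [0.1, 0.4, 0.9]
t 19.75 caddy xyz mm [-43.8   9.7 101.7] F caddy [-0.3  0.3  0.9] toolx yaw -0.967 z [-0.001  0.    -1.   ] want 0.603 q [-0.46  0.07  1.82 -0.    1.25  2.07]
```

```bash
python3 -m creep '[[0,0,0,0.003,0,0,0],[0,0,0,0.003,0,0,0],[0,0,0,0.002,0,0,0]]'|grep cont; python3 rel.py; python3 -m creep '[[0,0,0,0.001,0,0,0],[0,0,0,0.001,0,0,0]]'|grep cont; python3 rel.py
```

```text
contact_force: [-3.6, 2.3, 10.8]
t 20.05 caddy xyz mm [-43.3   9.9  94.9] F caddy [-3.9 -1.7 10.8] toolx yaw -0.967 z [ 0. -0. -1.] want 0.603 q [-0.46  0.08  1.82  0.    1.24  2.07]
contact_force: [-8.7, 3.8, 15.1]
t 20.25 caddy xyz mm [-43.3  10.   94.9] F caddy [-8.1 -5.1 15.1] toolx yaw -0.967 z [-0.  0. -1.] want 0.603 q [-0.46  0.08  1.82 -0.    1.24  2.07]
```

The lid's hard stop is at z=94.9 mm against a shut height of 95 mm. I'll hold briefly, then retreat and check.

```bash
python3 -m creep '[[0,0,0,0,0,0,0],[0,0,0,0,0,0,0],[0,0,0,-0.01,0,0,0],[0,0,0,-0.03,0,0,0],[0,0,0,-0.05,0,0,0],[0,0,0,-0.05,0,0,0],[0,0,0,-0.04,0,0,0],[0,-0.04,0,0,0,0,0],[0,-0.04,0,0,0,0,0],[0,-0.045,0,0,0,0,0],[0,-0.045,0,0,0,0,0],[0,-0.045,0,0,0,0,0],[0,0,0,0,0,0,0],[0,0,0,0,0,0,0]]'|grep cont; python3 rel.py
python3 - <<'E'
from station import get_image,models
import cv2,numpy as np
a=[]
for c,(x0,y0) in {"top":(180,75),"scene":(260,95)}.items():
    im=get_image(c)[:,:,::-1];cv2.imwrite(f"pics/{c}6.png",im);a.append(cv2.resize(im[y0:y0+235,x0:x0+160],None,fx=2.5,fy=2.5,interpolation=cv2.INTER_CUBIC))
    for n in("white_cup","milk_jug"):print(c,n,[np.round(d["extent"]).tolist() for d in models.search_frame(c,n)][:1])
cv2.imwrite("pics/cmp6.png",np.hstack(a))
E
```

```text
contact_force: [0.4, -0.4, 0.4]
t 21.65 caddy xyz mm [-258.9    9.8  272.9] F caddy [0.5 0.1 0.4] toolx yaw -0.966 z [ 0.002 -0.001 -1.   ] want 0.603 q [-0.21 -0.47  1.99 -0.    1.62  2.33]
top white_cup []
top milk_jug [[324.0, 238.0, 354.0, 268.0]]
scene white_cup []
scene milk_jug []
```

View pics/cmp6.png

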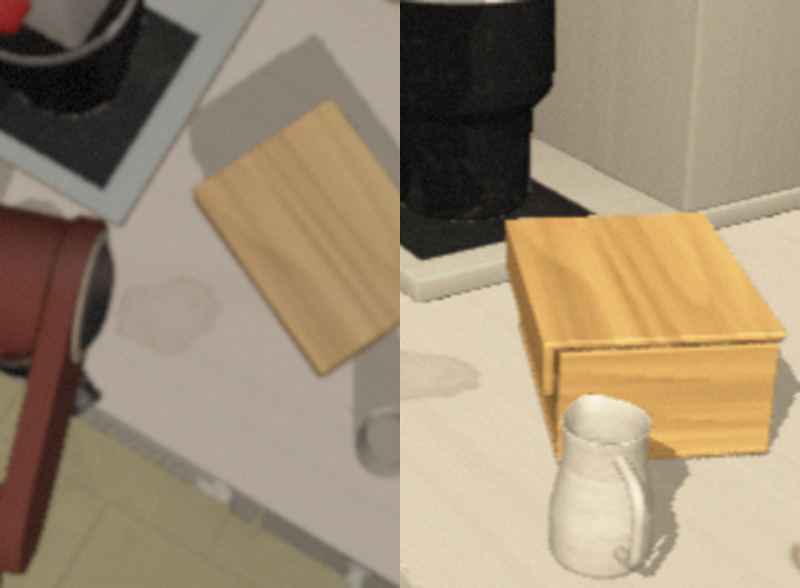

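Run:
```python
import cv2,numpy as np
a,b=[cv2.imread(f"pics/scene{i}.png",0) for i in(0,4)]
for n,(l,t,r,d) in dict(cup=(188,184,242,238),jug=(314,250,362,330)).items():
    m=cv2.matchTemplate(b[t-15:d+15,l-15:r+15],a[t:d,l:r],cv2.TM_CCOEFF_NORMED);print(n,m.max().round(3),np.array(cv2.minMaxLoc(m)[3])-15)
from station import finish_job;print(finish_job())
```

```text
cup 0.19 [-8 15]
jug 0.922 [0 0]
the job is handed in; nothing more can be done
None
```

Run:
```python
import cv2,numpy as np
f=lambda n:cv2.resize(cv2.imread(f"pics/{n}.png")[140:280,150:280],None,fx=2,fy=2)
cv2.imwrite("pics/cup.png",np.hstack([f("scene0"),f("scene4"),f("scene6")]))
```

```text
(no output)
```

View pics/cup.png

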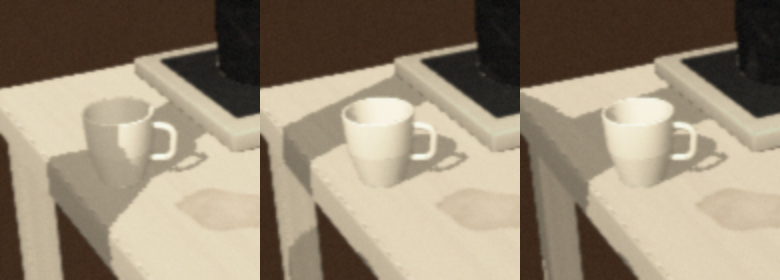

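The caddy is closed: I pushed both drawers home, then pushed the lid over from behind and down until it shut. I handed the job in at about 22 s of the 64 s allowed; the judge's verdict is not known.

- **Drawers:** my first push stopped about 9 mm short on each drawer, probably because the gripper's linkage hit the caddy's rim. The picture showed this before I touched the lid. I turned and tilted the tool and pushed again. Both drawers then came to hard stops at the same place, and the next picture showed them flush.
- **Lid:** I pushed only on its outer face. It stopped at 94.9 mm, against a nominal shut height of 95 mm, and the last pictures show it level.
- **Caddy:** it showed no visible shift in any picture, though I did not measure its final position. The highest push on it was about 33 N.
- **Cup and jug:** the jug matched its starting place, with no pixel shift. My automatic check on the cup failed (match 0.19) because the arm's shadow had moved, and the network did not find the cup at the end. I had handed in before looking into that. The saved pictures, compared afterwards, show the cup upright in the same place.
- **Slip:** I typed one move in mm instead of m. It was capped at 50 mm per row and stayed at a safe height, so it touched nothing.

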